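# Latch the bottle rack

## Task

Get the bottle rack ready to be carried: hook the draw latch's wire loop over the steel keeper on the end of the sliding slat, then swing the red lever over and press it flat past centre so that the latch stays shut and tight by itself. Feel for the groove behind the keeper's lip rather than forcing the wire, and press the lever firmly but not hard. Let go at the end, leave the six bottles standing in the rack, and do not disturb the jar and the ladle.

Things in the scene. Friction and masses are not known exactly. Their poses are not given: they have to be found in the camera images.
- rack: Wooden bottle rack, fixed; origin on the ledge under the latch's lever pivot; +z up, +y along the draw line from pivot to keeper to bottles, x across; all mm below in this frame. Board 18 thick, 120 wide under the latch. On x = 0 slides a slat with a steel keeper; its slack s along +y is 0 (home) to 20, unknown, NOT reported; it moves under about 4 N and stays. Bottles from y 175 on, 230 high.
- groove_home (a point): Middle of the keeper's groove, at deck height, IF the slat were home: rack x 0, y 94, z 60. The true groove lies s further along +y. Keeper 22 wide in x; with s = 0: deck top z 60 from y 55 to 140; post y 64-82, z 60-78; lip on the post overhanging to y 89, z 72-78; groove y 89-99, open from above; end block y 99-113, z 60-78. Sits on a 10 N/mm rubber buffer.
- latch: The whole draw latch (steel bracket, red lever, wire loop) screwed to the rack; origin and axes as the rack's. Bracket 26 by 26 mm, 72 mm high around the pivot; a rubber post, 14 mm across, stands under the flat lever's end.
- lever_pivot (a point): Centre of the lever's pivot axis, along rack x, at y 0, z 66. The loop's pin sits on the lever 30 mm from here: at lever angle L its y is -30 cos(L - 0.14), z 66 + 30 sin(L - 0.14). With the loop hooked, wire pull grows to 50-60 N at L = 0.14; below that the lever pulls itself flat. Closing draws the keeper 6 mm past home, towards the pivot; 4 to 8 N at the lever's end does it.
- lever (a joint): Angle L (rad) of the red latch lever: 0 = flat, pointing to rack -y; grows as its end rises and swings over to +y; 1.57 = upright, limit 2.3. Starts at 1.95 to 2.15; stays where left (0.7 N at its end moves it). Plate 32 mm wide (x), end 77 mm from the pivot; outer face (top when flat, facing +y when upright) 12 mm off the pivot axis.
- lever_end (a point): Middle of the red lever's outer face at its free end (77 mm from the pivot, 12 mm off it).
- loop: Stainless wire loop on the lever's pin: two 5 mm side wires at x -19 and +19 and a 6 mm crossbar. Origin on the pin, y axis along the loop to the crossbar 108.7 mm away. Starts 0.9 to 1.3 rad above level, towards the keeper; its stiff pin holds it up there, but below 0.8 rad it sinks. A black ball, 12 mm across, at each end of the crossbar, outer faces 60 mm apart: pinched across x from above, the loop turns between the pads.
- loop_bar (a point): Middle of the loop's crossbar (centre of the 6 mm wire, midway between the black balls).
- jar: Small glass jar with a brass lid, 64 mm in diameter, 85 mm high, loose; origin at the centre of its underside. Bystander.
- ladle: Stainless ladle lying loose on the ledge, bowl 84 mm across, about 330 mm long; origin under the bowl. Bystander.
- bottle0: Glass bottle, 48 mm in diameter, about 200 mm high, standing loose in the rack at x -50, y 205; origin at the centre of its underside. To be left standing.
- bottle1: Glass bottle, 48 mm in diameter, about 200 mm high, standing loose in the rack at x 50, y 205; origin at the centre of its underside. To be left standing.
- bottle2: Glass bottle, 48 mm in diameter, about 200 mm high, standing loose in the rack at x -50, y 285; origin at the centre of its underside. To be left standing.
- bottle3: Glass bottle, 48 mm in diameter, about 200 mm high, standing loose in the rack at x 50, y 285; origin at the centre of its underside. To be left standing.
- bottle4: Glass bottle, 48 mm in diameter, about 200 mm high, standing loose in the rack at x -50, y 365; origin at the centre of its underside. To be left standing.
- bottle5: Glass bottle, 48 mm in diameter, about 200 mm high, standing loose in the rack at x 50, y 365; origin at the centre of its underside. To be left standing.
Mind the look-alikes: they are no part of the job. What is shaped like the bottle3 but purple is not meant.

How it is judged (in metres and radians):
On the way:
1. the loop's crossbar lies in the groove behind the keeper, below its lip, with the lever still open (above 0.9 rad) (value of joint lever above 0.9 rad and y of loop_bar in the frame of rack above 0.083 m and z of loop_bar in the frame of rack below 0.069 m), for 0.2 s.
At the end, for the whole second after the job is handed in: The lever is flat (under 0.06 rad) and at rest, the loop's crossbar sits under the keeper's lip (height under 72 mm, more than 73 mm along rack y) and pulls on it with more than 20 N by itself; all six bottles stand upright in their cells (value of joint lever below 0.06 rad and contact force between loop and rack above 20 N and z of loop_bar in the frame of rack below 0.072 m and y of loop_bar in the frame of rack above 0.073 m and velocity of joint lever below 0.05 rad/s and angle between each of bottle0, bottle1, bottle2, bottle3, bottle4, bottle5's own z axis and vertical below 0.12 rad and z of each of bottle0, bottle1, bottle2, bottle3, bottle4, bottle5 in the frame of rack below 0.024 m); the robot touches nothing.
It fails at once if the wire loop is forced against the keeper or end block with more than 15 N while the lever is still open (above 0.9 rad) (value of joint lever above 0.9 rad and contact force between loop and rack above 15 N).
It fails at once if the robot presses on the latch with more than 30 N while closing it (lever below 0.7 rad) (value of joint lever below 0.7 rad and contact force between any of the fingers, the arm and latch above 30 N).
It fails at once if the robot pushes the rack or keeper with more than 25 N (contact force between any of the fingers, the arm and rack above 25 N).
It fails at once if the jar or the ladle is moved by more than 20 mm (distance of any of jar, ladle from where it was at the start of the episode above 0.02 m).
It fails at once if a bottle is tipped by more than 0.2 rad (angle between any of bottle0, bottle1, bottle2, bottle3, bottle4, bottle5's own z axis and vertical above 0.2 rad).
It also fails if it takes over 72 s, if anything falls off the work surface, if the arm or the gripper's body presses on something with over 40 N, if the wrist force passes 120 N, or if a joint passes its speed limit or range.

## Robot

A 6-joint arm with a two-finger parallel gripper is mounted at the origin on the work surface. World frame = base frame: x ahead of the robot, y to its left, z up, the work surface at z = 0. Lengths are in mm, angles in rad, forces in N, time in s.
With the tool pointing down it reaches from about 350 to 975 mm from the base axis. Payload 7.1 kg.
Tool frame: the origin (TCP) lies midway between the tips of the shut fingers; the grasp point (between the pads) lies ctrl.tcp_to_grasp behind it (ctrl.tcp_to_grasp is the distance from the TCP to the grasp point, in mm); z points along the fingers, y is the direction in which the jaws open and shut (so a half turn about z gives the same grasp; the last joint's range is limited). The gripper opens to 88 mm and grips with 3 to 60 N. Pads are 20 mm wide; open, the fingers measure 115 mm over their backs; the gripper's body (75 mm by 178 mm) begins 61 mm behind the grasp point.
Start: joints at [-1.324, 0.423, 1.63, -0, 1.089, -0.019], TCP at [164.194, -603.03, 222.675] pointing down, gripper open.
Joint ranges: [-3, 3], [-0.9, 2.11], [0.09, 2.58], [-1.31, 4.45], [0.11, 2.69], [-2.54, 2.54]. Speed limits (rad/s): [2.39, 2.39, 3.01, 3.14, 3.14, 3.14].

## Interface

Orientations are given as a rotation vector (axis times angle).
In Python, from workcell import ctrl gives the robot as it stands.
- The arm moves only by the tool play_rows, never from a script. Its argument "increments" is text: rows parted by semicolons, each of 5 numbers parted by spaces: the opening, from 0 (shut) to 1 (fully open), then the shift along the world's x, y, z in m, then the turn about the world's z in degrees. A call has 1 to 20 rows; each row shifts and turns the commanded pose from where the row before left it; what a row does not reach is not made up. A row lasts 1/10 s, in which the tool goes at most 50 mm and 8.59 degrees, less where a joint would pass 70% of its speed; a pose out of reach is approached as far as the arm can. A call is refused whole if a number of a shift passes 0.05 or a number of a turn 8.59, either way. A call with a gripper value outside its range is refused whole. The fingers move at their own pace and stop on an object; the grip force is fixed at half the most. Time passes only in rows, so rows that do not move let the fingers close. It gives the time, the measured TCP pose, the force and the opening at its end, in the units of the state.
- ctrl.get_obs(): the state, without advancing time (a new reading comes with each control period).
- ctrl.get_image(name): name is "scene" or "top" or "wrist"; returns a dict with "img" (384x512x3 uint8, red, green, blue), "range_z" (384x512 float32, mm along the optical axis (not along the pixel's ray), 0 where there is no reading), "vertical_fov" (degrees; the focal length in pixels is half the picture's height over the tangent of half this angle, whatever the lens; pixels are square), "cx", "cy" (the principal point, pixels), "origin" and "attitude" of the camera in the world. Camera axes: x right, y down, z forward; pixel columns grow to the right and rows downward; lengths in mm; the calibration is good to about 2 mm. A picture is of the moment at which its call begins.
- ctrl.close_job(): hands the job in, once; it reports no verdict.
The state is a dict: "t": time; "qpos": joint angles; "qvel": joint speeds; "joint_torque": joint torques, N m; "ee_pos": TCP position; "orientation": TCP orientation; "ft_force": force on the tool from outside, world axes, zero at the start; "moment": the same for the moment, N m; "width": finger opening in mm.
Only numpy, scipy, OpenCV 4.12 (cv2) and the standard library are available. Lean on these libraries where they do the work, as an engineer would, in place of code of your own. Each camera call takes 0.05 s, during which the arm holds its last target. There are 200 camera calls.

## Working session

There is one attempt and no reset: what is moved stays moved. The work goes in short steps, Python scripts to look and compute and a tool call to move; the robot and the scene stay as the last step left them, time stands still between calls to the robot, and variables do not carry over. Pictures are saved under pics/ and viewed, on a budget of 10 in all, crops included, one or two more only if the job needs it, and the job is handed in when it is done.

Besides the shell and the picture viewer there is one more tool, called after "Emit:" in YAML: its name, and indented under it one key for each argument. play_rows: Moves the arm, as the interface text tells. Its arguments: {"type":"object","properties":{"increments":{"type":"string"}},"required":["increments"]}

```bash
mkdir -p pics; cat > h.py <<'E'
import numpy as np, cv2
from scipy.spatial.transform import Rotation as R
from workcell import ctrl
def cam(n):
    c=ctrl.get_image(n); a=np.array(c["attitude"],float)
    c["R"]=a if a.shape==(3,3) else R.from_rotvec(a).as_matrix()
    c["f"]=c["img"].shape[0]/2/np.tan(np.radians(c["vertical_fov"])/2); c["o"]=np.array(c["origin"],float)
    return c
def pts(c):
    h,w=c["range_z"].shape; v,u=np.mgrid[:h,:w]; z=c["range_z"]
    p=np.stack([(u-c["cx"])/c["f"]*z,(v-c["cy"])/c["f"]*z,z],-1)
    return p@c["R"].T+c["o"]
def proj(c,P):
    q=(np.atleast_2d(P)-c["o"])@c["R"]; return q[:,:2]/q[:,2:]*c["f"]+[c["cx"],c["cy"]]
def save(img,n): cv2.imwrite("pics/"+n,cv2.cvtColor(img,cv2.COLOR_RGB2BGR))
E
python3 - <<'E'
from h import *
s,t=cam("scene"),cam("top")
print(ctrl.tcp_to_grasp,s["attitude"],s["origin"],t["attitude"],t["origin"],s["f"],t["f"])
print(ctrl.get_obs())
save(s["img"],"s0.png");save(t["img"],"t0.png")
E
```

```text
18.700000000000003 [-1.95895367 -1.36953961  0.57675152] [1451.66997808 -364.02518215  991.35520877] [-2.15137152  2.16175199 -0.1845962 ] [ 381.88695178   -8.49875432 1274.95482545] 425.44428527681123 416.5552733033655
{'t': 0.1, 'qpos': array([-1.32402158e+00,  4.23749956e-01,  1.63056723e+00, -4.35318265e-05,
        1.08864303e+00, -1.90065076e-02]), 'qvel': array([ 0.00092489, -0.00266797, -0.00108676,  0.00040866, -0.00054027,
        0.00051042]), 'joint_torque': array([ 1.88757253e-04, -5.45615280e+01, -2.74323571e+01,  6.44408399e-02,
        1.87866844e-02, -1.86025983e-05]), 'ee_pos': array([ 164.0539282 , -602.57615222,  222.00669086]), 'orientation': array([-3.11254672e+00, -4.16112506e-01,  3.04151449e-04]), 'ft_force': array([-0.17112164,  0.14252875,  0.14450402]), 'moment': array([-0.04827691, -0.00106585,  0.0545843 ]), 'width': 87.47558530658229}
```

View pics/s0.png

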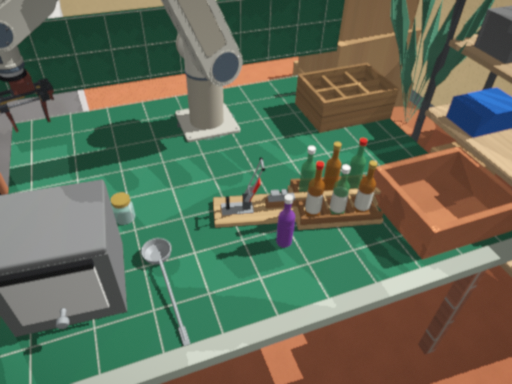

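View pics/t0.png

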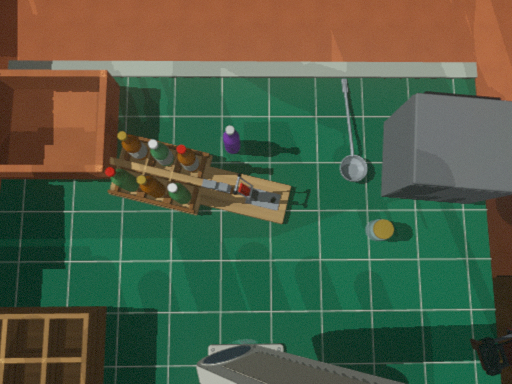

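```bash
python3 - <<'E'
from h import *
t=cam("top"); s=cam("scene")
for n,c in(("t",t),("s",s)):
    P=pts(c); ok=c["range_z"]>0; np.savez(n+"0.npz",P=P,img=c["img"],ok=ok)
    hsv=cv2.cvtColor(c["img"],cv2.COLOR_RGB2HSV)
    # bottle tops
    m=(ok&(P[...,2]>195)&(P[...,2]<260)&(P[...,0]>300)&(P[...,0]<800)&(P[...,1]>-100)&(P[...,1]<500)).astype(np.uint8)
    k,l,st,_=cv2.connectedComponentsWithStats(m)
    for i in range(1,k):
        if st[i,4]>4: print(n,"top",np.round(np.median(P[l==i],0)),st[i,4],st[i,:2])
    m=((hsv[...,0]<8)|(hsv[...,0]>172))&(hsv[...,1]>170)&(hsv[...,2]>90)&ok&(P[...,2]>50)&(P[...,2]<160)&(P[...,0]>300)&(P[...,0]<700)
    v,u=np.nonzero(m); print("red",len(u)); 
    for a in zip(u,v): 
        if len(u)<150: print(a,np.round(P[a[1],a[0]]),end=" ")
    print()
P=pts(t)
# board plane near the latch
m=(np.abs(P[...,2]-18)<5)&(P[...,0]>350)&(P[...,0]<650)&(P[...,1]>-150)&(P[...,1]<150)
print("board rect",m.sum(),cv2.minAreaRect(P[m][:,:2].astype(np.float32)))
x0,y0=190,160
zz=P[y0:225,x0:300,2]
save(cv2.resize(t["img"][150:230,190:300],None,fx=7,fy=7,interpolation=cv2.INTER_CUBIC),"t1.png")
for r in range(165,222,2): print(r,' '.join('%3d'%z for z in P[r,200:294:3,2]))
save(cv2.resize(s["img"][150:240,200:310],None,fx=6.5,fy=6.5,interpolation=cv2.INTER_CUBIC),"s1.png")
E
```

```text
t top [674. 315. 218.] 81 [118 131]
t top [657. 239. 208.] 71 [149 139]
t top [637. 161. 227.] 79 [177 145]
t top [578. 339. 227.] 91 [106 167]
t top [550.  20. 201.] 62 [233 173]
t top [560. 263. 218.] 76 [137 175]
t top [542. 185. 207.] 67 [168 183]
red 74
(np.int64(107), np.int64(167)) [619. 398.  83.] (np.int64(108), np.int64(167)) [622. 399.  71.] (np.int64(106), np.int64(168)) [615. 399.  90.] (np.int64(105), np.int64(169)) [611. 399.  96.] (np.int64(105), np.int64(170)) [608. 399.  96.] (np.int64(105), np.int64(171)) [605. 398.  98.] (np.int64(104), np.int64(172)) [601. 400. 101.] (np.int64(105), np.int64(172)) [602. 398.  97.] (np.int64(105), np.int64(173)) [600. 401.  90.] (np.int64(105), np.int64(174)) [600. 405.  77.] (np.int64(106), np.int64(174)) [599. 401.  79.] (np.int64(107), np.int64(175)) [600. 406.  58.] (np.int64(241), np.int64(183)) [563.  10. 135.] (np.int64(240), np.int64(184)) [561.  13. 132.] (np.int64(241), np.int64(184)) [561.  11. 132.] (np.int64(242), np.int64(184)) [561.   8. 131.] (np.int64(240), np.int64(185)) [558.  13. 132.] (np.int64(241), np.int64(
[... 7423 characters left out ...]
 17  19  24  16  15  22  17   0   2   0
213   1   0   1   0  -2   1   1   1  -3  -1  -1   5  -1  16  14  19  24  18  17  22  17  19  22  22  18  19  21  19  16   4   0   0
215   3   1  -5   0   4  -2  -1   3   0  -1   0   0  -2  -1   1  -2  16  15  17  24  17  21  18  18 1274  20  19  18  18   4  -3   0
217   1   0   1   0   3   5   2   0  -1   1  -1  -1  -2  -3  -2  -4  -2  -1  -2  16  20  19  20  18  16  15  17  18   1   0   3  -1
219   3  -2   3   1   0   0   0   1   0   3  -2   2   2   3   0   3  -5  -1   2   6   1   8  19  17  18  19  17  20   0  -3   2   2
221   2   1   0  -3   0  -1   4   6   1   0  -3  -2   0   2  -1   4   1   2   0   2   0   4  -3   0   9  13  18  19   0  -2   2   1
```

View pics/t1.png

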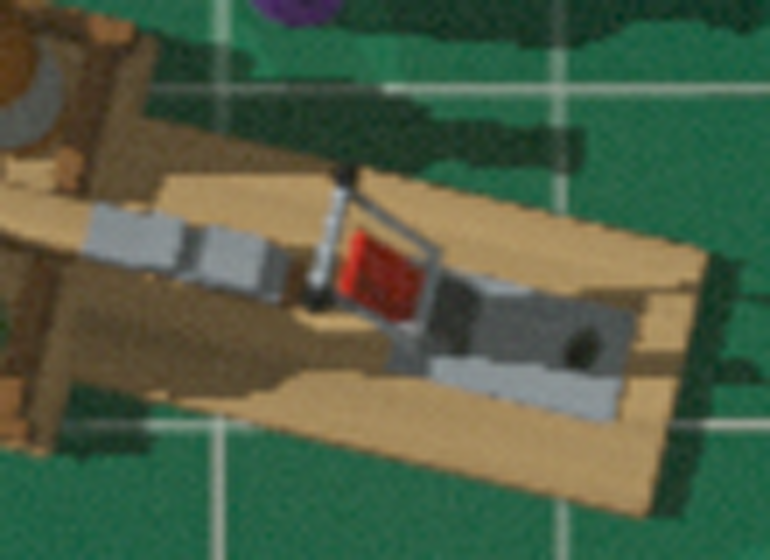

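View pics/s1.png

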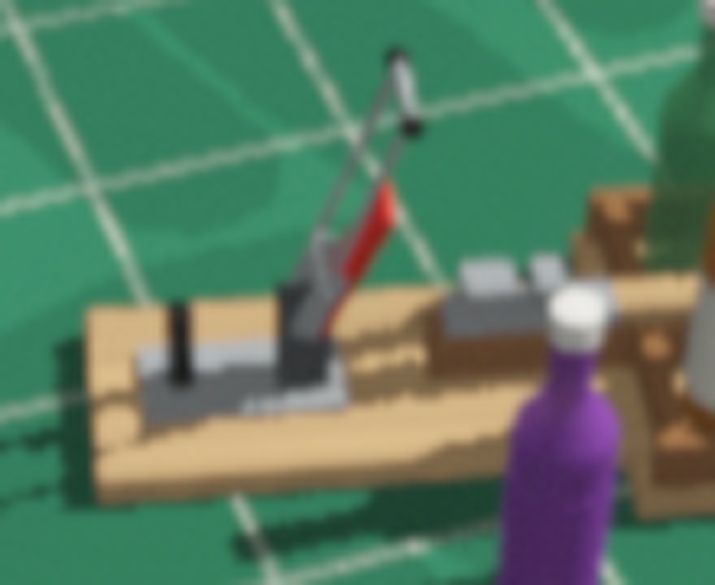

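```bash
cat >> h.py <<'E'
def ray(c,u,v,z):
    d=c["R"]@np.array([(u-c["cx"])/c["f"],(v-c["cy"])/c["f"],1]); return c["o"]+d*(z-c["o"][2])/d[2]
E
python3 - <<'E'
from h import *
t=cam("top"); s=cam("scene")
A=np.array([[674,315],[657,239],[637,161],[578,339],[560,263],[542,185]],float)
B=np.array([[682,313],[662,237],[645,159],[585,337],[566,260],[546,183]],float)
Q=np.array([[50,365],[50,285],[50,205],[-50,365],[-50,285],[-50,205]],float)
W=(A+B)/2
def rigid(Q,W):
    q,w=Q.mean(0),W.mean(0); H=(Q-q).T@(W-w); U,_,V=np.linalg.svd(H); M=V.T@U.T; return M,w-M@q
M,o=rigid(Q,W); th=np.degrees(np.arctan2(M[1,0],M[0,0])); print("rot",th,"origin",o,np.round(W-(Q@M.T+o),1))
f=lambda p:np.round(M.T@(p[:2]-o),1)
T=lambda x,y,z:ray(t,190+(x+.5)/7-.5,150+(y+.5)/7-.5,z)
S=lambda x,y,z:ray(s,200+(x+.5)/6.5-.5,150+(y+.5)/6.5-.5,z)
for n,p in dict(corner1=T(708,250,18),corner2=T(645,515,18),edgeA=T(360,168,18),edgeB=T(280,423,18),post=T(582,350,60),brk=T(450,315,72)).items(): print(n,f(p))
print("keeper top rows: post L/R mid", [f(T(x,y,78)) for x,y in((270,265),(205,248),(182,240),(90,225))])
print("scene keeper", [f(S(x,y,78)) for x,y in((458,277),(521,277),(530,272),(565,272))])
# balls by two-view triangulation
def tri(p,q):
    a=T(*p,0);b=S(*q,0); d1=a-t["o"];d1/=np.linalg.norm(d1);d2=b-s["o"];d2/=np.linalg.norm(d2)
    k=np.linalg.lstsq(np.stack([d1,-d2],1),s["o"]-t["o"],rcond=None)[0]
    x1,x2=t["o"]+k[0]*d1,s["o"]+k[1]*d2; return (x1+x2)/2,np.linalg.norm(x1-x2)
for p,q in(((345,175),(412,127)),((316,298),(398,55))):
    x,g=tri(p,q);print("ball",x,f(x),g)
P=pts(t);hs=cv2.cvtColor(t["img"],cv2.COLOR_RGB2HSV)
# sample steel tops of keeper in the rack frame
for lo,hi,n in((70,84,"keep"),):
    m=(P[...,2]>lo)&(P[...,2]<hi); X=P[m]; r=(X[:,:2]-o)@M; k=(abs(r[:,0])<25)&(r[:,1]>45)&(r[:,1]<150)
    h,e=np.histogram(r[k,1],np.arange(50,145,4)); print(dict(zip(e.astype(int),h)),r[k,0].mean(),r[k,0].min(),r[k,0].max())
E
```

```text
rot -13.691289753258257 origin [543.70988955 -27.65175735] [[-0.7 -1.1]
 [-0.2  0.6]
 [ 0.2  0.3]
 [-0.  -0.8]
 [ 0.4  0.4]
 [ 0.3  0.6]]
corner1 [  56.1 -101.5]
corner2 [ -63.  -100.4]
edgeA [55.8 54.9]
edgeB [-60.9  62. ]
post [ -5.  -56.5]
brk [-5.1  0.6]
keeper top rows: post L/R mid [array([-3. , 77.9]), array([ -2.3, 105.8]), array([ -1.3, 115.8]), array([ -4.1, 154.4])]
scene keeper [array([-3.9, 78. ]), array([ -0.9, 108.4]), array([ -3.9, 113.4]), array([ -2.3, 130.4])]
ball [575.61458522  14.39977168 195.9009993 ] [21.  48.4] 1.479267856620245
ball [528.75390452  25.47210216 198.99710407] [-27.1  48.1] 0.6927424748015092
{np.int64(50): np.int64(0), np.int64(54): np.int64(0), np.int64(58): np.int64(0), np.int64(62): np.int64(0), np.int64(66): np.int64(0), np.int64(70): np.int64(0), np.int64(74): np.int64(0), np.int64(78): np.int64(5), np.int64(82): np.int64(10), np.int64(86): np.int64(11), np.int64(90): np.int64(12), np.int64(94): np.int64(9), np.int64(98): np.int64(10), np.int64(102): np.int64(13), np.int64(106): np.int64(0), np.int64(110): np.int64(0), np.int64(114): np.int64(8), np.int64(118): np.int64(9), np.int64(122): np.int64(9), np.int64(126): np.int64(14), np.int64(130): np.int64(0), np.int64(134): np.int64(0), np.int64(138): np.int64(0)} -3.1737006592015544 -14.312836743513579 8.740529761238786
```

```bash
python3 - <<'E'
import numpy as np,cv2
for n in "ts":
    d=np.load(n+"0.npz");P=d["P"];h=cv2.cvtColor(d["img"],cv2.COLOR_RGB2HSV)
    m=(h[...,0]>128)&(h[...,0]<160)&(h[...,1]>120)&d["ok"]&(P[...,2]>20)&(P[...,2]<300)
    X=P[m];th=np.radians(-13.7);M=np.array([[np.cos(th),-np.sin(th)],[np.sin(th),np.cos(th)]])
    r=(X[:,:2]-[540.6,-26.9])@M; print(n,len(X),np.percentile(r,[2,50,98],axis=0).round().tolist(),X[:,2].max())
E
```

```text
t 192 [[116.0, 81.0], [125.0, 100.0], [142.0, 121.0]] 155.95296135069725
s 487 [[144.0, 80.0], [158.0, 98.0], [166.0, 120.0]] 168.69277498517874
```

Emit:
play_rows:
  increments: "1 0 0 0.05 0; 1 0 0 0.05 0; 1 0.0194 0.0311 0.05 3.055; 1 0.0194 0.0311 0 3.055; 1 0.0194 0.0311 0 3.055; 1 0.0194 0.0311 0 3.055; 1 0.0194 0.0311 0 3.055; 1 0.0194 0.0311 0 3.055; 1 0.0194 0.0311 0 3.055; 1 0.0194 0.0311 0 3.055; 1 0.0194 0.0311 0 3.055; 1 0.0194 0.0311 0 3.055; 1 0.0194 0.0311 0 3.055; 1 0.0194 0.0311 0 3.055; 1 0.0194 0.0311 0 3.055; 1 0.0194 0.0311 0 3.055; 1 0.0194 0.0311 0 3.055; 1 0.0194 0.0311 0 3.055; 1 0.0194 0.0311 0 3.055; 1 0.0194 0.0311 0 3.055"

```text
t: 2.3
ee_pos: [510.2, -47.8, 363.1]
orientation: [2.568, 1.81, 0.0]
ft_force: [0.5, -0.7, 0.6]
width: 87.9
```

Emit:
play_rows:
  increments: "1 0.021 0.034 0 3; 1 0.021 0.0335 0 3; 1 0 0 -0.04 0;1 0 0 -0.03 0; 1 0 0 0 0; 1 0 0 0 0"

```text
t: 2.9
ee_pos: [551.7, 18.2, 293.4]
orientation: [-2.472, -1.939, 0.001]
ft_force: [0.8, 0.3, 0.1]
width: 87.9
```

```bash
python3 - <<'E'
from h import *
o=ctrl.get_obs();print(o["ee_pos"],o["orientation"])
w=cam("wrist");save(w["img"],"w0.png");print(w["o"],w["R"],w["f"])
np.savez("w0.npz",P=pts(w),img=w["img"])
E
```

```text
[551.68835866  18.2298936  293.38337496] [-2.47167361e+00 -1.93853299e+00  7.57552207e-04]
[571.71579476 101.71618674 454.23270632] [[ 9.70983532e-01 -2.27479395e-01 -7.37841830e-02]
 [-2.39145265e-01 -9.24542184e-01 -2.96700677e-01]
 [-7.23299271e-04  3.05736609e-01 -9.52115856e-01]] 323.57757104438485
```

View pics/w0.png

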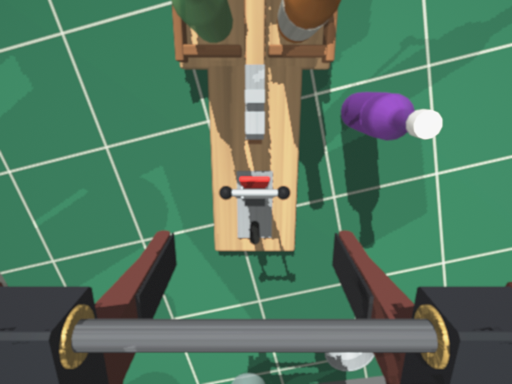

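```bash
cat >> h.py <<'E'
O=np.array([540.6,-26.9]); th=np.radians(-13.7); M=np.array([[np.cos(th),-np.sin(th)],[np.sin(th),np.cos(th)]])
rk=lambda p:np.round((np.asarray(p)[...,:2]-O)@M,1)
def balls(c,z):
    g=c["img"].max(-1); P=c
    return
E
python3 - <<'E'
from h import *
w=cam("wrist");P=pts(w)
b=[ray(w,226,192,197),ray(w,284,192,197)];print("balls",b,rk(b))
print("range",P[192,226],P[192,284],P[192,255])
col=w["img"].astype(int)
for u in(247,255,263): print(u,[ (v,int(col[v,u].sum()/3)) for v in range(60,145,2)])
for v in (63,93,101,103,109,137): print(v,rk(ray(w,255,v,78)))
print([rk(ray(w,u,120,78)) for u in(244,245,264,266)])
print("corner",rk(ray(w,215,250,18)),rk(ray(w,295,250,18)),rk(ray(w,210,100,18)),rk(ray(w,301,100,18)))
X=P.reshape(-1,3);r=rk(X);k=(abs(r[:,0])<12)&(r[:,1]>45)&(r[:,1]<160)&(X[:,2]>72)&(X[:,2]<84)
h,e=np.histogram(r[k,1],np.arange(70,145,2));print(dict(zip(e.tolist(),h.tolist())),X[k,2].mean())
E
```

```text
balls [array([530.12468701,  27.73376462, 197.        ]), array([577.27702896,  16.08463985, 197.        ])] [[-23.1  50.6]
 [ 25.5  50.4]]
range [530.68208889  28.71532061 200.43335098] [577.2150935   17.10083083 200.07023735] [553.77552797  22.24860574 198.09771079]
247 [(60, 194), (62, 193), (64, 196), (66, 195), (68, 195), (70, 194), (72, 193), (74, 194), (76, 194), (78, 194), (80, 195), (82, 195), (84, 195), (86, 195), (88, 197), (90, 216), (92, 218), (94, 218), (96, 218), (98, 218), (100, 219), (102, 188), (104, 108), (106, 102), (108, 102), (110, 112), (112, 207), (114, 218), (116, 218), (118, 218), (120, 218), (122, 218), (124, 218), (126, 218), (128, 219), (130, 219), (132, 218), (134, 140), (136, 101), (138, 101), (140, 98), (142, 96), (144, 139)]
255 [(60, 181), (62, 179), (64, 184), (66, 187), (68, 186), (70, 187), (72, 188), (74, 208), (76, 212), (78, 212), (80, 212), (82, 196), (84, 186), (86, 186), (88, 189), (90, 216), (92, 218), (94, 218), (96, 217), (98, 218), (100, 218), (102, 188), (104, 98), (106, 99), (108, 98), (110, 108), (112, 198), (114, 211), (116, 210), (1
[... 534 characters left out ...]
, 161), (126, 161), (128, 160), (130, 155), (132, 144), (134, 111), (136, 102), (138, 102), (140, 102), (142, 101), (144, 101)]
63 [  1.9 159.6]
93 [  1.8 128.5]
101 [  1.8 120. ]
103 [  1.8 117.8]
109 [  1.8 111.3]
137 [ 1.7 79.8]
[array([-10.8,  99.1]), array([-9.6, 99.1]), array([12.1, 99.1]), array([14.3, 99.1])]
corner [-58.4 -97.4] [ 61.9 -97.8] [-56.4 119.4] [ 61.9 119.1]
{70: 0, 72: 0, 74: 0, 76: 0, 78: 0, 80: 0, 82: 1, 84: 37, 86: 38, 88: 26, 90: 31, 92: 37, 94: 38, 96: 33, 98: 24, 100: 40, 102: 40, 104: 40, 106: 35, 108: 5, 110: 0, 112: 0, 114: 0, 116: 0, 118: 33, 120: 26, 122: 40, 124: 40, 126: 40, 128: 40, 130: 40, 132: 0, 134: 0, 136: 0, 138: 0, 140: 0, 142: 0} 76.91048417426056
```

Emit:
play_rows:
  increments: "1 0.0013 0.0026 0 0; 1 0 0 -0.04 0;1 0 0 -0.04 0; 1 0 0 -0.034 0; 1 0 0 0 0; 1 0 0 0 0; 0.72 0 0 0 0; 0.72 0 0 0 0; 0.72 0 0 0 0"

```text
t: 3.9
ee_pos: [553.9, 20.9, 180.6]
orientation: [2.471, 1.938, 0.003]
ft_force: [0.4, 0.2, -1.0]
width: 67.5
```

Emit:
play_rows:
  increments: "0.72 -0.0009 0.0002 -0.001 0; 0.72 0 0 0 0; 0.69 0 0 0 0; 0.69 0 0 0 0"

```text
t: 4.3
ee_pos: [552.1, 21.1, 178.0]
orientation: [-2.472, -1.939, 0.0]
ft_force: [0.2, 0.3, -0.1]
width: 60.7
```

Emit:
play_rows:
  increments: "0.67 0 0 0 0; 0.65 0 0 0 0; 0.65 0 0 0 0; 0.65 0 0 0 0"

```text
t: 4.7
ee_pos: [552.2, 21.0, 178.0]
orientation: [2.472, 1.939, 0.0]
ft_force: [0.9, -0.5, 0.4]
width: 58.1
```

```bash
python3 - <<'E'
from h import *
print(ctrl.get_obs()["ft_force"],ctrl.get_obs()["width"])
w=cam("wrist");save(w["img"],"w1.png")
E
```

```text
[ 0.87460681 -0.54959226  0.39751425] 58.142678672618764
```

View pics/w1.png

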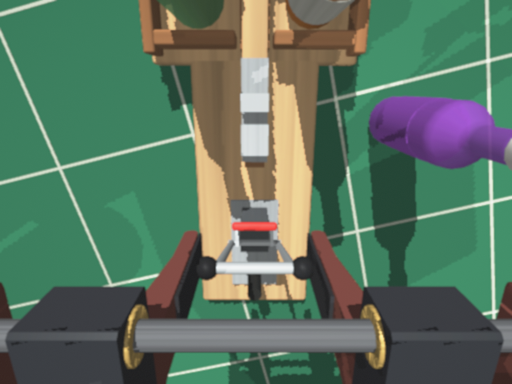

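Emit:
play_rows:
  increments: "0.6 0 0 0 0; 0.6 0 0 0 0; 0.6 0.0023 0.0093 -0.0055 0; 0.6 0.0023 0.0093 -0.0055 0; 0.6 0.0022 0.0092 -0.0055 0; 0.6 0 0 0 0"

```text
t: 5.35
ee_pos: [559.1, 50.1, 160.9]
orientation: [-2.471, -1.94, -0.0]
ft_force: [1.3, 1.3, 2.8]
width: 57.9
```

Emit:
play_rows:
  increments: "0.6 0.0017 0.0072 -0.0079 0; 0.6 0.0018 0.0072 -0.0079 0; 0.6 0.0017 0.0072 -0.0079 0; 0.6 0.0011 0.0046 -0.0098 0; 0.6 0.0011 0.0046 -0.0098 0; 0.6 0.0011 0.0045 -0.0098 0; 0.6 0 0 0 0"

```text
t: 6.05
ee_pos: [567.3, 84.4, 106.8]
orientation: [-2.471, -1.939, 0.001]
ft_force: [3.6, -0.2, 0.4]
width: 57.8
```

Emit:
play_rows:
  increments: "0.6 -0.0003 -0.0004 -0.0088 0; 0.6 -0.0003 -0.0004 -0.0088 0; 0.6 -0.0003 -0.0004 -0.007 0; 0.6 0 0 0 0; 0.6 0 0 0 0"

```text
t: 6.55
ee_pos: [566.6, 82.3, 83.2]
orientation: [2.472, 1.938, -0.0]
ft_force: [5.0, 0.0, 0.4]
width: 57.8
```

```bash
python3 - <<'E'
from h import *
o=ctrl.get_obs();print(o["ee_pos"],rk(o["ee_pos"]),o["ft_force"])
w=cam("wrist");s=cam("scene");
a=cv2.resize(w["img"][40:340,130:380],None,fx=2,fy=2,interpolation=cv2.INTER_CUBIC)
b=cv2.resize(s["img"][150:240,220:310],(600,600),interpolation=cv2.INTER_CUBIC)[:, :290] if 0 else s["img"]
save(a,"w2.png")
P=pts(w);X=P.reshape(-1,3);r=rk(X);k=(abs(r[:,0])<10)&(r[:,1]>60)&(r[:,1]<160)
for y in range(76,144,2):
    q=k&(abs(r[:,1]-y)<=1); print(y,np.round(np.percentile(X[q,2],[10,50,90])) if q.sum() else None,end=" ")
E
```

```text
[566.58840018  82.34815343  83.22161297] [ -0.6 112.3] [4.95558517 0.03598747 0.40182411]
76 None 78 None 80 None 82 [76. 76. 76.] 84 [76. 77. 77.] 86 [76. 77. 78.] 88 [76. 77. 77.] 90 [76. 77. 78.] 92 [76. 77. 77.] 94 [76. 77. 78.] 96 [77. 77. 78.] 98 None 100 None 102 [58. 59. 59.] 104 [58. 59. 77.] 106 [58. 76. 78.] 108 [59. 73. 77.] 110 [59. 59. 76.] 112 None 114 [106. 107. 107.] 116 [107. 108. 108.] 118 [ 77. 107. 108.] 120 [ 76.  78. 107.] 122 [76. 77. 78.] 124 [76. 77. 78.] 126 [76. 77. 78.] 128 [76. 77. 77.] 130 [76. 77. 78.] 132 [60. 70. 77.] 134 [58. 59. 62.] 136 [ 59. 179. 180.] 138 [ 59. 180. 180.] 140 [ 60. 179. 180.] 142 [174. 177. 179.]
```

View pics/w2.png

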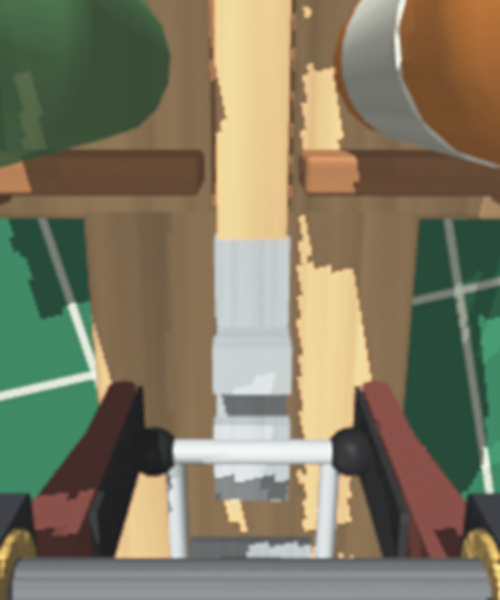

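```bash
python3 - <<'E'
from h import *
w=cam("wrist");col=w["img"].astype(int).mean(-1)
print([(v,int(col[v,256])) for v in range(225,282)])
for v,z in((262,104),(266,104),(270,104),(266,102)): print("bar",v,rk(ray(w,256,v,z)))
for v in(236,237,238,246,247,248): print("edge",v,rk(ray(w,256,v,78)))
E
```

```text
[(225, 208), (226, 207), (227, 208), (228, 210), (229, 211), (230, 214), (231, 221), (232, 226), (233, 227), (234, 228), (235, 226), (236, 208), (237, 148), (238, 111), (239, 107), (240, 108), (241, 108), (242, 108), (243, 108), (244, 108), (245, 108), (246, 113), (247, 142), (248, 178), (249, 194), (250, 196), (251, 198), (252, 211), (253, 223), (254, 225), (255, 226), (256, 226), (257, 226), (258, 225), (259, 217), (260, 210), (261, 222), (262, 233), (263, 240), (264, 244), (265, 245), (266, 244), (267, 240), (268, 234), (269, 224), (270, 206), (271, 189), (272, 205), (273, 224), (274, 227), (275, 226), (276, 227), (277, 226), (278, 209), (279, 160), (280, 136), (281, 136)]
bar 262 [ -0.3 117.7]
bar 266 [ -0.3 115.5]
bar 270 [ -0.3 113.3]
bar 266 [ -0.3 114.4]
edge 236 [-1.000e-01  1.194e+02]
edge 237 [-1.000e-01  1.188e+02]
edge 238 [-1.000e-01  1.181e+02]
edge 246 [-1.000e-01  1.131e+02]
edge 247 [-1.000e-01  1.125e+02]
edge 248 [-1.000e-01  1.119e+02]
```

Emit:
play_rows:
  increments: "0.6 0.0001 -0.0023 -0.006 0; 0.6 0 0 -0.007 0; 0.6 0 0 -0.007 0; 0.6 0 0 0 0; 0.6 0 0 0 0"

```text
t: 7.2
ee_pos: [566.3, 80.5, 63.1]
orientation: [-2.472, -1.939, 0.001]
ft_force: [3.6, -1.8, 0.3]
width: 57.9
```

```bash
cat > b.py <<'E'
from h import *
o=ctrl.get_obs();print(o["ee_pos"],rk(o["ee_pos"]),o["ft_force"])
w=cam("wrist");col=w["img"].astype(int).mean(-1);P=pts(w)
print([(v,int(col[v,256]),int(P[v,256,2]),float(rk(P[v,256])[1])) for v in range(215,285)])
np.save("w.npy",w["img"])
E
python3 b.py
```

```text
[566.33158486  80.46125734  63.111994  ] [ -0.4 110.4] [ 3.62359027 -1.79991329  0.27458546]
[(215, 195, 62, 132.1), (216, 191, 64, 132.3), (217, 193, 66, 132.5), (218, 197, 67, 132.4), (219, 200, 68, 132.4), (220, 200, 69, 132.3), (221, 201, 71, 132.4), (222, 199, 72, 132.5), (223, 199, 73, 132.1), (224, 201, 74, 132.1), (225, 204, 75, 132.2), (226, 207, 76, 131.9), (227, 208, 76, 131.5), (228, 208, 76, 130.7), (229, 207, 77, 130.6), (230, 208, 76, 129.9), (231, 208, 76, 129.2), (232, 208, 77, 129.1), (233, 209, 76, 128.2), (234, 208, 76, 127.4), (235, 208, 76, 127.2), (236, 208, 76, 126.7), (237, 208, 76, 126.0), (238, 208, 76, 125.4), (239, 208, 77, 125.2), (240, 208, 76, 124.2), (241, 208, 76, 123.9), (242, 208, 76, 123.0), (243, 208, 77, 123.2), (244, 208, 77, 122.4), (245, 208, 76, 121.5), (246, 208, 76, 120.8), (247, 208, 76, 120.5), (248, 209, 77, 120.2), (249, 206, 76, 119.5), (250, 189, 76, 118.7), (251, 150, 58, 108.4), (252, 115, 57, 107.5), (253, 107, 59, 107.7), (254, 107, 58, 106.9), (255, 108, 58, 105.8), (256, 108, 58, 105.3), (257, 107, 58, 104.9), (258, 114, 58, 103.9), (259, 153, 58, 103.6), (260, 202, 84, 117.3), (261, 223, 85, 117.7), (262, 232, 86, 117.3), (263, 239, 86, 116.7), (264, 244, 88, 117.5), (265, 245, 87, 116.7), (266, 244, 87, 115.9), (267, 241, 87, 115.4), (268, 235, 87, 115.1), (269, 224, 88, 114.8), (270, 208, 87, 114.0), (271, 173, 88, 113.6), (272, 143, 86, 112.3), (273, 135, 77, 106.1), (274, 135, 75, 104.4), (275, 135, 77, 104.7), (276, 143, 75, 103.0), (277, 182, 76, 103.1), (278, 221, 75, 101.7), (279, 227, 76, 101.9), (280, 226, 76, 101.1), (281, 226, 75, 100.2), (282, 226, 76, 99.7), (283, 226, 76, 99.1), (284, 226, 76, 98.8)]
```

Emit:
play_rows:
  increments: "0.6 0 -0.0018 0 0; 0.6 0 0 -0.003 0; 0.6 0 0 -0.003 0; 0.6 0 0 -0.003 0; 0.6 0 0 0 0;0.6 0 0 0 0"

```text
t: 7.85
ee_pos: [566.3, 78.8, 54.6]
orientation: [-2.472, -1.939, 0.001]
ft_force: [2.4, -0.7, 0.7]
width: 58.0
```

```bash
python3 b.py
```

```text
[566.25601435  78.8143043   54.59159381] [-1.000e-01  1.088e+02] [ 2.37458915 -0.71484417  0.71638204]
[(215, 201, 59, 132.6), (216, 197, 59, 132.3), (217, 195, 61, 132.6), (218, 195, 63, 132.6), (219, 193, 64, 132.7), (220, 192, 65, 132.5), (221, 194, 66, 132.3), (222, 198, 68, 132.7), (223, 200, 68, 132.3), (224, 200, 71, 132.7), (225, 199, 70, 132.0), (226, 198, 72, 132.3), (227, 199, 74, 132.8), (228, 201, 75, 132.3), (229, 204, 75, 132.1), (230, 207, 75, 131.7), (231, 207, 77, 132.0), (232, 207, 76, 131.1), (233, 207, 76, 130.6), (234, 207, 76, 129.9), (235, 207, 77, 129.9), (236, 207, 77, 129.5), (237, 207, 76, 128.5), (238, 207, 76, 127.8), (239, 207, 77, 127.8), (240, 207, 76, 127.0), (241, 207, 77, 126.8), (242, 207, 76, 125.7), (243, 207, 77, 125.6), (244, 207, 76, 124.6), (245, 207, 77, 124.9), (246, 207, 77, 124.2), (247, 207, 77, 123.4), (248, 207, 76, 122.6), (249, 207, 77, 122.8), (250, 207, 76, 121.4), (251, 207, 76, 121.0), (252, 207, 75, 120.1), (253, 209, 77, 120.2), (254, 216, 77, 119.7), (255, 218, 75, 118.5), (256, 182, 77, 118.7), (257, 125, 58, 107.7), (258, 104, 59, 107.6), (259, 116, 58, 106.7), (260, 157, 59, 106.5), (261, 207, 75, 115.3), (262, 225, 78, 116.0), (263, 233, 76, 114.6), (264, 241, 78, 115.3), (265, 244, 79, 114.9), (266, 245, 79, 114.6), (267, 244, 79, 114.0), (268, 240, 79, 113.5), (269, 232, 79, 113.3), (270, 221, 79, 112.3), (271, 197, 79, 111.7), (272, 156, 78, 111.0), (273, 124, 75, 108.3), (274, 168, 75, 108.0), (275, 220, 77, 108.6), (276, 225, 76, 107.3), (277, 224, 76, 106.6), (278, 224, 77, 106.9), (279, 224, 77, 106.1), (280, 224, 76, 104.9), (281, 224, 76, 104.5), (282, 225, 77, 104.3), (283, 225, 77, 103.8), (284, 224, 77, 103.2)]
```

Emit:
play_rows:
  increments: "0.6 0.0001 0 -0.002 0; 0.6 0 0 -0.002 0; 0.6 0 0 -0.002 0; 0.6 0 0 -0.002 0; 0.6 0 0 -0.001 0;0.6 0 0 0 0"

```text
t: 8.5
ee_pos: [566.4, 78.9, 45.5]
orientation: [-2.472, -1.938, 0.001]
ft_force: [0.6, -0.0, -0.0]
width: 58.0
```

Emit:
play_rows:
  increments: "0.6 0 0 -0.001 0; 0.6 0 0 -0.001 0; 0.6 0 0 0 0"

```text
t: 8.8
ee_pos: [566.6, 78.9, 43.7]
orientation: [-2.472, -1.939, -0.0]
ft_force: [-1.1, 0.9, -0.3]
width: 57.8
```

```bash
python3 b.py | tail -1 | tr ')' '\n' | sed -n 38,62p
```

```text
, (252, 209, 77, 126.8
, (253, 209, 77, 126.6
, (254, 208, 77, 126.0
, (255, 209, 76, 124.9
, (256, 209, 76, 124.7
, (257, 208, 76, 124.0
, (258, 208, 76, 123.3
, (259, 208, 76, 123.0
, (260, 209, 76, 122.4
, (261, 208, 76, 121.9
, (262, 209, 76, 121.6
, (263, 209, 77, 121.4
, (264, 208, 76, 120.6
, (265, 208, 76, 120.1
, (266, 209, 76, 119.3
, (267, 206, 77, 119.3
, (268, 182, 77, 119.3
, (269, 133, 67, 112.8
, (270, 107, 69, 113.0
, (271, 104, 66, 111.1
, (272, 101, 68, 111.3
, (273, 102, 68, 110.9
, (274, 106, 58, 104.3
, (275, 107, 58, 103.9
, (276, 108, 58, 103.0
```

Emit:
play_rows:
  increments: "0.6 0 0 -0.001 0; 0.6 0 0 0 0"

```text
t: 9.05
ee_pos: [566.5, 78.9, 42.7]
orientation: [-2.472, -1.939, 0.0]
ft_force: [-1.8, -1.0, 0.8]
width: 57.6
```

Emit:
play_rows:
  increments: "0.6 0 0 -0.001 0; 0.6 0 0 0 0; 0.6 0 0 0 0"

```text
t: 9.35
ee_pos: [566.5, 78.9, 41.7]
orientation: [-2.472, -1.939, 0.0]
ft_force: [-1.4, 0.2, -0.0]
width: 57.4
```

Emit:
play_rows:
  increments: "0.7 0 0 0 0; 0.85 0 0 0 0; 1 0 0 0 0; 1 0 0 0 0;1 0 0 0 0"

```text
t: 9.85
ee_pos: [566.6, 78.8, 41.8]
orientation: [-2.472, -1.939, 0.0]
ft_force: [-0.4, 0.1, -0.2]
width: 87.2
```

```bash
python3 b.py | tail -1 | tr ')' '\n' | sed -n 50,70p; python3 - <<'E'
from h import *
save(cv2.resize(np.load("w.npy")[100:384,100:420],None,fx=2,fy=2),"w3.png")
E
```

```text
, (264, 203, 77, 121.9
, (265, 203, 76, 121.0
, (266, 202, 77, 121.0
, (267, 202, 76, 119.8
, (268, 203, 76, 119.5
, (269, 200, 76, 119.3
, (270, 178, 76, 118.5
, (271, 130, 65, 111.5
, (272, 100, 64, 110.4
, (273, 99, 62, 108.6
, (274, 103, 59, 105.7
, (275, 104, 59, 105.1
, (276, 104, 58, 104.1
, (277, 104, 59, 104.2
, (278, 104, 58, 103.2
, (279, 103, 59, 103.0
, (280, 102, 58, 101.8
, (281, 103, 58, 101.0
, (282, 130, 59, 101.4
, (283, 169, 70, 108.0
, (284, 186, 72, 108.6
```

View pics/w3.png

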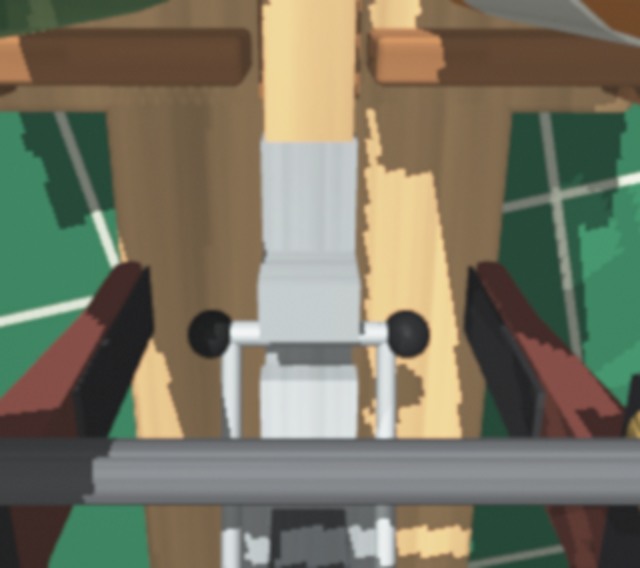

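Emit:
play_rows:
  increments: "1 0 0 0.015 0; 1 0 0 0.03 0; 1 0 0 0.04 0; 1 0 0 0.04 0; 1 0 0 0.035 0; 0.5 -0.004 -0.0165 0 0; 0 -0.004 -0.0165 0 0; 0 0 0 0 0; 0 0 0 0 0; 0 0 0 0 0; 0 0 0 0 0"

```text
t: 11.0
ee_pos: [558.4, 46.1, 201.0]
orientation: [-2.471, -1.938, 0.002]
ft_force: [-0.0, 0.3, -0.3]
width: 43.4
```

```bash
cat > red.py <<'E'
from h import *
o=ctrl.get_obs();print(o["t"],o["ee_pos"],rk(o["ee_pos"]),o["ft_force"],o["width"])
for n in("top","scene","wrist"):
    c=cam(n);P=pts(c);h=cv2.cvtColor(c["img"],cv2.COLOR_RGB2HSV);r=rk(P)
    m=((h[...,0]<8)|(h[...,0]>172))&(h[...,1]>150)&(h[...,2]>70)&(abs(r[...,0])<22)&(r[...,1]>-95)&(r[...,1]<60)&(P[...,2]>60)&(P[...,2]<155)
    if m.sum()<8: print(n,m.sum());continue
    y=r[m][:,1];z=P[m][:,2];k,b=np.polyfit(z,y,1);e=z.argmax()
    print(n,m.sum(),"y",y.min(),y.max(),"z",z.min().round(),z.max().round(),"dy/dz",k.round(2),"x",np.median(r[m][:,0]))
    save(c["img"],"r_%s.png"%n)
E
python3 red.py
```

```text
11.0 [558.37073218  46.11210053 200.9619777 ] [-0.  75.1] [-0.0460796   0.26455103 -0.30087581] 43.41193496818341
top 0
scene 46 y 14.8 30.7 z 88.0 141.0 dy/dz 0.29 x 5.35
wrist 888 y 16.7 34.8 z 64.0 139.0 dy/dz 0.21 x -0.7
```

Emit:
play_rows:
  increments: "0 -0.0047 -0.0194 0 0; 0 0 0 -0.03 0; 0 0 0 -0.03 0; 0 0 0 -0.019 0; 0 0 0 0 0; 0 -0.002 -0.008 0 0; 0 -0.0019 -0.008 0 0; 0 -0.002 -0.008 0.0025 0; 0 -0.0019 -0.008 0.0025 0; 0 -0.0021 -0.0087 0.001 0; 0 -0.0021 -0.0087 0 0; 0 0 0 0 0; 0 0 0 0 0"

```text
t: 12.45
ee_pos: [541.8, -23.5, 128.8]
orientation: [2.472, 1.938, -0.001]
ft_force: [0.2, 0.1, -0.1]
width: 0.8
```

```bash
python3 red.py; python3 - <<'E'
from h import *
save(cv2.resize(cam("scene")["img"][130:240,200:310],None,fx=5,fy=5,interpolation=cv2.INTER_CUBIC),"s2.png")
E
```

```text
12.45 [541.78930495 -23.51720227 128.84545901] [0.4 3.6] [ 0.21256991  0.10326621 -0.1485697 ] 0.7686715252895305
top 0
scene 47 y -18.2 10.0 z 74.0 143.0 dy/dz -0.38 x 8.6
wrist 1986 y -9.0 17.1 z 68.0 154.0 dy/dz -0.27 x -0.9
```

View pics/s2.png

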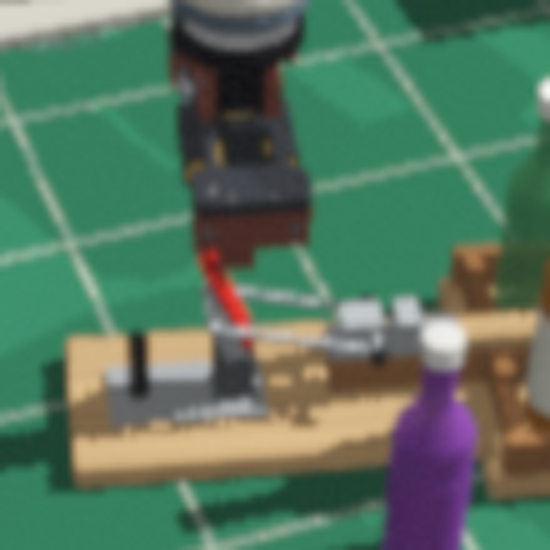

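Emit:
play_rows:
  increments: "0 -0.0015 -0.006 -0.0005 0; 0 -0.0015 -0.006 -0.001 0; 0 -0.0015 -0.006 -0.0015 0; 0 0 0 0 0; 0 0 0 0 0"

```text
t: 13.15
ee_pos: [537.3, -41.4, 125.7]
orientation: [-2.472, -1.938, 0.001]
ft_force: [0.5, 0.2, -0.8]
width: 0.4
```

Emit:
play_rows:
  increments: "0 -0.0014 -0.0056 -0.003 0; 0 -0.0014 -0.0055 -0.0035 0; 0 -0.0013 -0.0054 -0.0037 0; 0 0 0 0 0; 0 0 0 0 0"

```text
t: 13.65
ee_pos: [533.5, -57.6, 115.6]
orientation: [2.472, 1.938, 0.0]
ft_force: [0.2, 2.8, 1.8]
width: 0.7
```

Emit:
play_rows:
  increments: "0 -0.001 -0.0038 -0.0035 0; 0 -0.0009 -0.0034 -0.0035 0; 0 0 0 0 0"

```text
t: 13.95
ee_pos: [531.6, -64.8, 108.5]
orientation: [2.472, 1.939, 0.0]
ft_force: [1.5, 2.4, 2.0]
width: 0.4
```

Emit:
play_rows:
  increments: "0 -0.0007 -0.003 -0.0035 0; 0 -0.0006 -0.0026 -0.0035 0; 0 0 0 0 0"

```text
t: 14.25
ee_pos: [530.0, -70.7, 101.2]
orientation: [2.472, 1.939, -0.001]
ft_force: [1.4, 0.5, 1.3]
width: 0.4
```

Emit:
play_rows:
  increments: "0 -0.0005 -0.002 -0.0035 0; 0 -0.0004 -0.0018 -0.0035 0; 0 0 0 0 0"

```text
t: 14.55
ee_pos: [528.7, -74.5, 94.0]
orientation: [-2.472, -1.939, 0.002]
ft_force: [0.4, -0.7, 0.6]
width: 0.4
```

```bash
python3 red.py; python3 - <<'E'
from h import *
a=cv2.resize(cam("scene")["img"][150:230,205:305],None,fx=5,fy=5,interpolation=cv2.INTER_CUBIC)
save(a,"s3.png")
E
```

```text
14.55 [528.69731502 -74.4997495   93.96542579] [ -0.3 -49.1] [ 0.41278123 -0.70186624  0.55715627] 0.40581773455151865
top 3
scene 147 y -68.0 5.6 z 66.0 108.0 dy/dz -2.17 x 6.7
wrist 5677 y -63.7 10.4 z 73.0 134.0 dy/dz -2.69 x -0.4
```

View pics/s3.png

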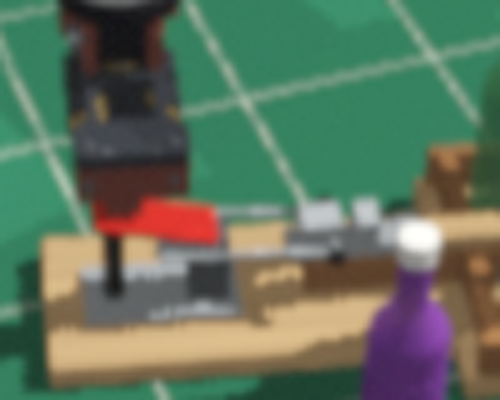

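Emit:
play_rows:
  increments: "0 -0.0003 -0.0014 -0.0025 0; 0 -0.0003 -0.001 -0.0025 0; 0 0 0 0 0"

```text
t: 15.05
ee_pos: [528.3, -76.6, 89.2]
orientation: [-2.472, -1.939, 0.001]
ft_force: [0.2, -0.1, 0.1]
width: 0.4
```

Emit:
play_rows:
  increments: "0 -0.0002 -0.001 -0.0025 0; 0 -0.0002 -0.0008 -0.0025 0; 0 0 0 0 0"

```text
t: 15.35
ee_pos: [528.0, -78.3, 84.2]
orientation: [-2.472, -1.939, 0.001]
ft_force: [0.1, -0.5, 0.2]
width: 0.6
```

Emit:
play_rows:
  increments: "0 -0.0001 -0.0004 -0.0015 0; 0 0 0 -0.0015 0; 0 0 0 0 0"

```text
t: 15.65
ee_pos: [528.0, -78.6, 81.4]
orientation: [-2.472, -1.939, 0.0]
ft_force: [0.1, 0.7, 0.5]
width: 0.4
```

Emit:
play_rows:
  increments: "0 0 0 -0.0015 0; 0 0 0 -0.001 0; 0 0 0 0 0"

```text
t: 15.95
ee_pos: [528.0, -78.6, 79.0]
orientation: [-2.472, -1.939, 0.0]
ft_force: [-0.8, 0.3, -0.0]
width: 0.2
```

```bash
python3 red.py
```

```text
15.95 [528.04388171 -78.61406167  78.95105805] [  0.  -53.2] [-0.77034433  0.33063025 -0.03207314] 0.18450963083795688
top 0
scene 133 y -71.2 4.0 z 70.0 88.0 dy/dz -1.83 x 7.1
wrist 5998 y -68.0 8.1 z 62.0 119.0 dy/dz -0.74 x -0.9
```

Emit:
play_rows:
  increments: "0 0 0 -0.001 0; 0 0 0 -0.0005 0; 0 0 0 0 0"

```text
t: 16.4
ee_pos: [528.4, -78.7, 78.3]
orientation: [2.472, 1.939, 0.0]
ft_force: [-1.8, 0.3, 7.4]
width: 0.5
```

Emit:
play_rows:
  increments: "0 0 0 -0.0005 0; 0 0 0 -0.0005 0; 0 0 0 0 0"

```text
t: 16.7
ee_pos: [528.4, -78.7, 78.2]
orientation: [2.471, 1.939, 0.001]
ft_force: [-4.7, 0.4, 18.1]
width: 0.5
```

Emit:
play_rows:
  increments: "0 0 0 0.003 0; 0 0 0 0.01 0; 0 0 0 0.04 0; 0 0 0 0.05 0; 0 -0.03 -0.01 0.05 0; 0 -0.04 -0.02 0 0; 0 -0.04 -0.02 0 0; 0 0 0 0 0; 0 0 0 0 0"

```text
t: 17.6
ee_pos: [422.7, -127.5, 222.6]
orientation: [2.473, 1.936, 0.002]
ft_force: [0.6, -0.1, 0.3]
width: 0.3
```

```bash
python3 - <<'E'
from h import *
w=cam("wrist");t=cam("top");s=cam("scene")
for n,c in(("top",t),("scene",s)):
    P=pts(c);h=cv2.cvtColor(c["img"],cv2.COLOR_RGB2HSV);r=rk(P)
    m=((h[...,0]<8)|(h[...,0]>172))&(h[...,1]>150)&(h[...,2]>70)&(abs(r[...,0])<22)&(r[...,1]>-95)&(r[...,1]<60)&(P[...,2]>50)&(P[...,2]<155)
    y,z=r[m][:,1],P[m][:,2]; print(n,m.sum(),"slope dz/dy",np.polyfit(y,z,1),y.min(),y.max())
    k=(P[...,2]>70)&(P[...,2]<84)&(abs(r[...,0])<9)&(r[...,1]>45)&(r[...,1]<150); print(np.histogram(r[k][:,1],np.arange(50,130,4)))
    m=((P[...,2]>195)&(P[...,2]<260)&(r[...,1]>150)&(r[...,1]<420)&(abs(r[...,0])<90)).astype(np.uint8)
    kk,l,st,_=cv2.connectedComponentsWithStats(m)
    print([np.round(np.median(P[l==i],0)).tolist() for i in range(1,kk) if st[i,4]>15])
a=cv2.resize(t["img"][150:225,195:300],(600,429),interpolation=cv2.INTER_CUBIC)
b=cv2.resize(s["img"][165:235,205:305],(600,420),interpolation=cv2.INTER_CUBIC)
save(cv2.resize(np.vstack([a,b]),(424,600)),"f.png")
print(ctrl.get_obs()["ee_pos"],ctrl.get_obs()["ft_force"])
E
```

```text
top 285 slope dz/dy [-9.08118854e-03  7.82073858e+01] -73.4 6.1
(array([0, 0, 2, 9, 7, 9, 9, 8, 8, 2, 0, 5, 7, 8, 8, 1, 0, 0, 0]), array([ 50,  54,  58,  62,  66,  70,  74,  78,  82,  86,  90,  94,  98,
       102, 106, 110, 114, 118, 122, 126]))
[[675.0, 315.0, 218.0], [656.0, 239.0, 208.0], [637.0, 161.0, 227.0], [578.0, 338.0, 227.0], [560.0, 262.0, 218.0], [541.0, 185.0, 208.0]]
scene 173 slope dz/dy [-2.37023737e-03  7.62923899e+01] -71.5 3.7
(array([0, 0, 4, 5, 6, 5, 4, 4, 7, 0, 0, 3, 4, 5, 6, 0, 0, 0, 0]), array([ 50,  54,  58,  62,  66,  70,  74,  78,  82,  86,  90,  94,  98,
       102, 106, 110, 114, 118, 122, 126]))
[[586.0, 336.0, 219.0], [567.0, 259.0, 213.0], [546.0, 183.0, 205.0], [682.0, 313.0, 214.0], [645.0, 159.0, 220.0], [662.0, 236.0, 205.0]]
[ 423.98509242 -126.96919057  222.09880478] [ 0.37509176  0.48151754 -0.25362253]
```

View pics/f.png

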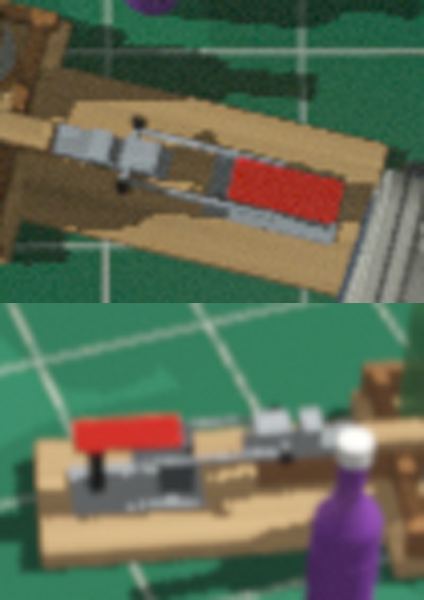

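```bash
python3 -c "
from workcell import ctrl
print(ctrl.close_job())"
```

```text
the job is handed in; nothing more can be done
None
```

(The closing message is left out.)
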